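Scrub out the spray-gun cup

ROBOT

A 6-joint arm with a two-finger parallel gripper is mounted at the origin on the work surface. World frame = base frame: x ahead of the robot, y to its left, z up, the work surface at z = 0. Lengths are in mm, angles in degrees, forces in N, time in s.
With the tool pointing down it reaches from about 300 to 850 mm from the base axis. Payload 4.2 kg.
Tool frame: the origin (TCP) lies at the very end of the fingers, on their centre line; the grasp point (between the pads) lies 19 mm behind it; z points along the fingers, y is the line along which they close (so a half turn about z gives the same grasp; the last joint's range is limited). The gripper opens to 91 mm and grips with 3 to 60 N. Pads are 32 mm wide; open, the fingers measure 118 mm over their backs; the gripper's body (76 mm by 178 mm) begins 60 mm behind the grasp point.
Start: joints at [66.463, 18.312, 89.639, -0, 72.044, -1.146], TCP at [219.037, 531.663, 213.976] pointing down, gripper open.
Joint ranges: [-177.97, 177.97], [-48.28, 115.42], [12.27, 149.76], [-77.06, 257.06], [2.81, 150.46], [-146.56, 146.56]. Speed limits (degrees/s): [147.25, 147.25, 180, 180, 180, 180].

INTERFACE

Orientations are given as [roll, pitch, yaw] about the fixed x, y, z axes, in that order (R = Rz(yaw) Ry(pitch) Rx(roll)).
In Python, from workcell import env, grab_frame gives the robot as it stands. The module is installed in compiled form; this text tells all that it offers.
- The arm moves only by the tool move_arm, never from a script. Its argument "plan" is a list of rows, each an object of numbers: "tx", "ty", "tz": the shift along the tool's x, y, z in cm; "wx", "wy", "wz": the turn, a rotation vector about the tool's x, y, z in rad. In form: [{"tx": .., "ty": .., "tz": .., "wx": .., "wy": .., "wz": ..}, ...]. A call has 1 to 12 rows; each row shifts and turns the commanded pose from where the row before left it, along the tool's axes as they then stand; what a row does not reach is not made up. A row lasts 1/12 s, in which the tool goes at most 41.7 mm and 7.16 degrees, less where a joint would pass 70% of its speed; a pose out of reach is approached as far as the arm can. A call is refused whole if a number of a shift passes 4.17 or a number of a turn 0.125, either way. A call with a gripper value outside its range is refused whole. "gripper" is the finger opening in cm, from 0 to 9.12, set as the call begins (left out, the last holds). The fingers move at their own pace and stop on an object; "force" is the grip in N (left out, the last holds). Time passes only in rows, so rows that do not move let the fingers close. It gives the time, the measured TCP pose, the force, the opening and the grip force at its end, in the units of the state.
- env.state(): the state, without advancing time (a new reading comes with each control period).
- grab_frame(name): name is "scene" or "top" or "wrist"; returns a dict with "color" (400x640x3 uint8, red, green, blue), "vfov" (degrees; the focal length in pixels is half the picture's height over the tangent of half this angle, whatever the lens; pixels are square), "cx", "cy" (the principal point, pixels), "k1" (the pictures are not rectified: a ray, as slopes to the right and down, at radius r is drawn at 1 + k1 r^2 times it, then the intrinsics apply), "view" (4x4, takes a point from world to camera coordinates). Camera axes: x right, y up, looking along -z (the intrinsics and any distortion apply to the point x, -y, -z); pixel columns grow to the right and rows downward; lengths in mm; the calibration is good to about 2 mm. A picture is of the moment at which its call begins. There is no depth.
- env.job_done(): hands the job in; it is judged then, once.
The state is a dict: "time_s": time; "qpos": joint angles; "qvel": joint speeds; "effort": joint torques, N m; "ee_pos": TCP position; "ee_rot": TCP orientation; "force": force on the tool from outside, world axes, zero at the start; "torque": the same for the moment, N m; "gripper_width": finger opening in mm; "gripper_force": force on a finger pad.
Only numpy, scipy, OpenCV 4.12 (cv2) and the standard library are available. Lean on these libraries where they do the work, as an engineer would, in place of code of your own. Each camera call takes 0.05 s, during which the arm holds its last target. There are 200 camera calls.

TASK

Take the lid off the tall metal paint cup and lay it knob up in the empty tray. Then take the long brush and scrub the inside of the cup with three full strokes, each right down to the bottom and back up until the bristles show at the mouth, and put the brush back in its leaning holder, bristles down and right in. Set the lid and the brush down rather than dropping them, leave the cup standing in its collar, and do not disturb the other things on the bench.

Things in the scene. Friction and masses are not known exactly. Their poses are not given: they have to be found in the camera images.
- cup: tall bare-metal paint cup, open cylinder, outer diameter 68, wall 3, height 125, inner depth 120 mm; standing loose in the collar. Origin: centre of its underside; z up to the mouth.
- cup_floor (a point): centre of the cup's inner floor, 5 mm above its underside (13 mm above the bench); the rim is 120 mm above this point.
- collar: fixed dark steel collar that keeps the cup from tipping: foot 110 mm across and 8 mm thick, ring of outer diameter 84, inner 73, top 43 mm above the bench. Origin: centre of its underside.
- lid: metal lid lying on the cup at the start: plug 54 mm across and 8 mm deep that hangs in the mouth, then a disc 76 mm across and 6 mm thick, then an upright black round knob 26 mm across from 14 to 44 mm above the origin. Origin: centre of the plug's underside; z up through the knob.
- tray: fixed square steel tray 120 x 120 mm, 25 mm high, walls and floor 5 mm, empty at the start. Origin: centre of its underside.
- brush: long cup brush, 205 mm, standing bristles down in the holder at the start. Origin: centre of the bristle end; z runs along the brush to the handle's end. Bristle cylinder 46 mm across from z = 0 to 60, wire neck 10 mm across from 60 to 110, flat wooden handle from 110 to 205, 24 mm wide along its x and 16 mm thick along its y (grip across y).
- holder: fixed wooden foot (130 x 80 x 18 mm) with a grey tube that leans 0.3 rad from vertical toward the holder's own -x (roughly toward the robot). Tube: inner diameter 58, outer 66, 75 mm deep inside along its axis, which passes through point holder_floor along (-0.296, 0, 0.955) in the holder's frame. Origin: on the foot's underside, 20 mm from its centre toward -x; z up.
- holder_floor (a point): centre of the tube's inner floor, at (44, 0, 34) mm in the holder's frame; same axes as the holder's body.
- flask: bystander: tall white plastic bottle with a grey cap, 58 mm across, 210 mm high. Origin: centre of underside.
- can: bystander: metal can, 60 mm across, 130 mm high. Origin: centre of underside.
- tin: bystander: wide short paint tin, 96 mm across, 100 mm high. Origin: centre of underside.
- sander: bystander: hand sanding block 120 x 70 mm, 52 mm high with its wooden grip. Origin: centre of underside.
Things that resemble listed ones, but are neither listed nor needed, are in the scene too. Leave any yellow look-alike of the lid alone.

How it is judged (in metres and radians):
On the way, in this order (a step that is already met when the one before it is completed fails the run):
1. the lid is set down in the tray, knob up, while the fingers still hold it (x of lid in the frame of tray between -0.035 and 0.035 m and y of lid in the frame of tray between -0.035 and 0.035 m and z of lid in the frame of tray between -0.01 and 0.014 m and angle between lid's own z axis and vertical below 0.15 rad and contact force between the fingers and lid above 0.3 N).
2. first stroke down: the held brush's bristle end is within 15 mm of the cup's inner floor (x of brush in the frame of cup_floor between -0.03 and 0.03 m and y of brush in the frame of cup_floor between -0.03 and 0.03 m and z of brush in the frame of cup_floor below 0.015 m and angle between brush's own z axis and vertical below 0.3 rad and contact force between the fingers and brush above 0.5 N).
3. first stroke up: the bristle end is drawn up at least 45 mm above the cup's inner floor (x of brush in the frame of cup_floor between -0.03 and 0.03 m and y of brush in the frame of cup_floor between -0.03 and 0.03 m and z of brush in the frame of cup_floor between 0.045 and 0.12 m and angle between brush's own z axis and vertical below 0.3 rad and contact force between the fingers and brush above 0.5 N).
4. second stroke down: the held brush's bristle end is within 15 mm of the cup's inner floor (all of step 2).
5. second stroke up: the bristle end is drawn up at least 45 mm above the cup's inner floor (all of step 3).
6. third stroke down: the held brush's bristle end is within 15 mm of the cup's inner floor (all of step 4).
7. third stroke up: the bristle end is drawn up at least 45 mm above the cup's inner floor (all of step 5).
8. the brush is let down in its holder, bristle end within 20 mm of the holder's floor centre, while the fingers still hold it (distance between brush and holder_floor below 0.02 m and angle between brush's own z axis and vertical below 0.8 rad and contact force between the fingers and brush above 0.5 N).
At the end, for the whole second after the job is handed in: Lid flat and knob up in the tray (within 35 mm of its centre, resting on its floor); brush in its holder, bristle end within 20 mm of the tube floor's centre; both at rest; cup upright in its collar (within 8 mm, tilt under 0.08 rad); no bystander moved more than 20 mm (x of lid in the frame of tray between -0.035 and 0.035 m and y of lid in the frame of tray between -0.035 and 0.035 m and z of lid in the frame of tray between -0.01 and 0.014 m and angle between lid's own z axis and vertical below 0.15 rad and distance between brush and holder_floor below 0.02 m and angle between brush's own z axis and vertical below 0.8 rad and horizontal distance between cup and collar below 0.008 m and z of cup in the frame of collar below 0.014 m and angle between cup's own z axis and vertical below 0.08 rad and linear speed of each of brush, lid below 0.02 m/s and distance of each of flask, can, tin, sander from where it was at the start of the episode below 0.02 m); the robot touches nothing.
It fails at once if the cup is tipped by more than 0.3 rad or lifted out of its collar (angle between cup's own z axis and vertical above 0.3 rad or z of cup in the frame of collar above 0.04 m).
It fails at once if a bystander is shoved by more than 30 mm or tipped by more than 0.4 rad (distance of any of flask, can, tin, sander from where it was at the start of the episode above 0.03 m or angle between any of flask, can, tin, sander's own z axis and vertical above 0.4 rad).
It also fails if it takes over 72 s, if anything falls off the work surface, if the arm or the gripper's body presses on something with over 40 N, if the wrist force passes 120 N, or if a joint passes its speed limit or range.

## Working session

There is one attempt and no reset: what is moved stays moved. The work goes in short steps, Python scripts to look and compute and a tool call to move; the robot and the scene stay as the last step left them, time stands still between calls to the robot, and variables do not carry over. Pictures are saved under pics/ and viewed, at most 14 in all, crops included, and the job is handed in when it is done.

Besides the shell and the picture viewer there is one more tool, called after "Emit:" as name(argument=value, ...) on one line, values as JSON. move_arm: Moves the arm, as the interface text tells. Its arguments: {"type":"object","properties":{"plan":{"type":"array","items":{"type":"object","properties":{"tx":{"type":"number"},"ty":{"type":"number"},"tz":{"type":"number"},"wx":{"type":"number"},"wy":{"type":"number"},"wz":{"type":"number"}}}},"gripper":{"type":"number"},"force":{"type":"number"}},"required":["plan"]}

```bash
mkdir -p pics; cat > h.py <<'E'
import numpy as np, cv2, pickle
from workcell import env, grab_frame
def grab(n):
    f=grab_frame(n); f={k:(np.array(v) if k in('color','view') else v) for k,v in f.items()}
    pickle.dump(f,open(f'{n}.pkl','wb')); return f
def load(n): return pickle.load(open(f'{n}.pkl','rb'))
def K(f):
    h=f['color'].shape[0]; F=h/2/np.tan(np.radians(f['vfov'])/2)
    return np.array([[F,0,f['cx']],[0,F,f['cy']],[0,0,1.]]), np.array([f['k1'],0,0,0,0.])
def ray(f,uv):
    k,d=K(f); p=cv2.undistortPointsIter(np.array(uv,float).reshape(-1,1,2),k,d,None,None,(3,50,1e-9)).reshape(-1,2)
    V=f['view']; R=V[:3,:3]; o=-R.T@V[:3,3]
    return o,(np.c_[p[:,0],-p[:,1],-np.ones(len(p))])@R
def onz(f,uv,z):
    o,d=ray(f,uv); return o+d*((z-o[2])/d[:,2])[:,None]
def proj(f,P):
    P=np.atleast_2d(P).astype(float); V=f['view']; c=P@V[:3,:3].T+V[:3,3]; k,d=K(f)
    return cv2.projectPoints(c*[1,-1,-1],np.zeros(3),np.zeros(3),k,d)[0].reshape(-1,2)
E
python3 - <<'E'
from h import *
for n in('scene','top','wrist'):
    f=grab(n); V=f['view']; print(n,f['vfov'],f['k1'],-V[:3,:3].T@V[:3,3],V[2,:3])
    cv2.imwrite(f'pics/{n}0.png',f['color'][:,:,::-1])
print(env.state())
E
```

```text
scene 49.0952063965772 -0.12386186824935713 [1068.51929952 -624.80620754  585.88713313] [ 0.5182236  -0.67868374  0.52041587]
top 45.48837660217106 0.022181048180201154 [ 433.78015523   -4.6719392  1206.53879041] [-0.138127   -0.01387426  0.99031734]
wrist 69.45603258401482 -0.014980003190097157 [145.95034445 560.47226097 383.64920965] [-0.25470729  0.10600977  0.96118995]
{'time_s': 0.15, 'qpos': array([ 6.64647489e+01,  1.83434510e+01,  8.96886332e+01,  1.40004670e-03,
        7.20445190e+01, -1.14602946e+00]), 'qvel': array([-0.00779264, -0.14217568, -0.10614767,  0.01638519, -0.0793165 ,
        0.14082703]), 'effort': array([-6.53770549e-04, -4.12773550e+01, -2.32155669e+01,  7.29499105e-02,
        4.33419936e-02, -1.22550382e-04]), 'ee_pos': array([218.86119319, 531.31959188, 213.32280941]), 'ee_rot': array([-1.79923439e+02, -2.86312830e-03,  1.57610344e+02]), 'force': array([ 0.24462562,  0.72017162, -0.90130955]), 'torque': array([ 0.00554206,  0.06531637, -0.00468203]), 'gripper_force': 0.0, 'gripper_width': 91.3262076032515}
```

View pics/top0.png

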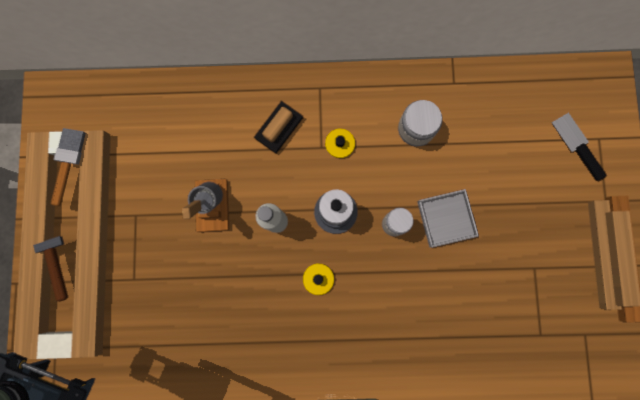

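View pics/scene0.png

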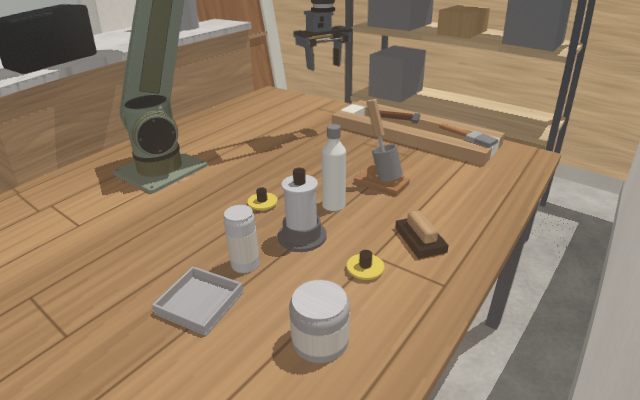

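```bash
python3 - <<'E'
from h import *
t=load('top')['color'][:,:,::-1]; s=load('scene')['color'][:,:,::-1]
a=cv2.resize(t[165:245,170:370],None,fx=4,fy=4,interpolation=cv2.INTER_CUBIC)
b=cv2.resize(s[90:250,270:430],(280,280),interpolation=cv2.INTER_CUBIC)
c=cv2.resize(s[90:200,350:420],(178,280),interpolation=cv2.INTER_CUBIC)
d=cv2.resize(t[180:255,410:485],(280,280),interpolation=cv2.INTER_CUBIC)
cv2.imwrite('pics/comp.png',np.vstack([a,np.hstack([b,c,d,np.zeros((280,62,3),np.uint8)])]))
E
```

```text
(no output)
```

View pics/comp.png

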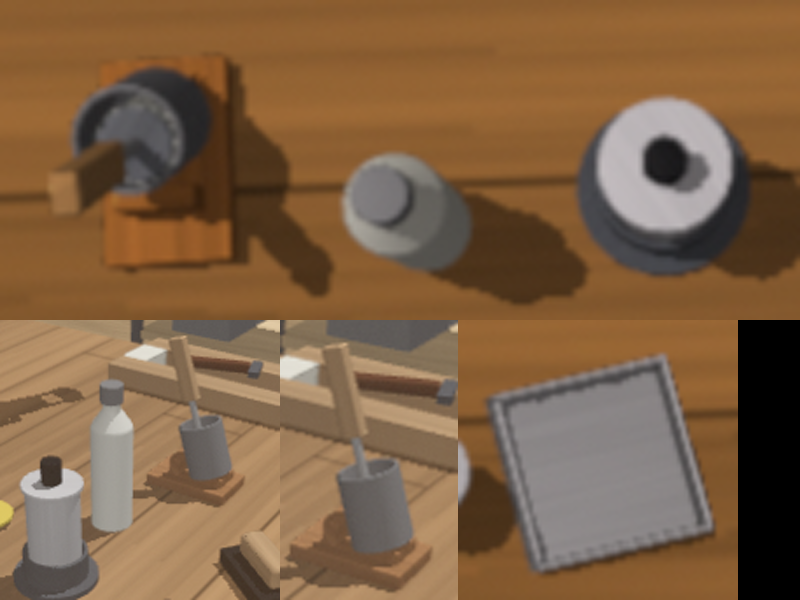

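```bash
python3 - <<'E'
from h import *
t=load('top');s=load('scene')
def tri(p,q):
    o1,d1=ray(t,p);o2,d2=ray(s,q);d1=d1[0]/np.linalg.norm(d1);d2=d2[0]/np.linalg.norm(d2)
    A=np.c_[d1,-d2];x=np.linalg.lstsq(A,o2-o1,rcond=None)[0];a=o1+x[0]*d1;b=o2+x[1]*d2
    return (a+b)/2,np.linalg.norm(a-b)
T=t['color'].astype(int);S=s['color'].astype(int)
def comps(m,off,amin=15):
    n,l,st,c=cv2.connectedComponentsWithStats(m.astype(np.uint8)); return [(c[i]+off,st[i]+np.r_[off,0,0,0].astype(int)) for i in range(1,n) if st[i,4]>=amin]
# knob
m=(T[190:222,322:352].max(2)<45); print('knobtop',comps(m,(322,190)))
m=(S[160:192,285:315].max(2)<70); print('knobscene',comps(m,(285,160)))
for c,_ in comps(T[190:222,322:352].max(2)<45,(322,190)): print(c,onz(t,c,169),onz(t,c,160))
# yellow check none; lid disc bright
m=(T[185:235,315:360].min(2)>130); cs=comps(m,(315,185)); print('disc',cs)
k=max(cs,key=lambda c:c[1][4]); 
cnt=max(cv2.findContours(m.astype(np.uint8),0,1)[0],key=len); c=np.array(cv2.minEnclosingCircle(cnt)[0])+(315,185); print('disc circ',c,onz(t,c,139))
# tray
g=(T.max(2)-T.min(2)<25)&(T.min(2)>60)
m=g[180:260,412:490]; cnt=max(cv2.findContours(m.astype(np.uint8),0,1)[0],key=cv2.contourArea)
r=cv2.minAreaRect(cnt); bx=cv2.boxPoints(r)+(412,180); P=onz(t,bx,25); print('tray',P,P.mean(0),np.linalg.norm(P-np.roll(P,1,0),axis=1))
# foot
fc=np.array([[101,60],[227,55],[234,262],[105,268]])/4+(170,165)
P=onz(t,fc,18);print('foot',P,P.mean(0),np.linalg.norm(P-np.roll(P,1,0),axis=1))
hs=[(63/4+170,190/4+165)]; print('handle end',tri([hs[0]],[(372.4,101.8)]))
for nm,c in dict(flask=(382,195),can=None,tin=None).items():
    if c: u=np.array(c)/4+(170,165); print(nm,onz(t,u,210))
print('can',onz(t,(399.5,221),130),'tin',onz(t,(422,118),100),'sander',onz(t,(277,127),40))
hsv=cv2.cvtColor(t['color'],cv2.COLOR_RGB2HSV)
E
```

```text
knobtop [(array([335.95061728, 205.08641975]), array([332, 200,   9,  11,  81])), (array([349.55555556, 219.38888889]), array([346, 216,   6,   6,  18]))]
knobscene [(array([298.42138365, 176.38993711]), array([293, 169,  12,  16, 159]))]
[335.95061728 205.08641975] [[550.72382631 -13.19292735 169.        ]] [[551.7382395 -13.2668416 160.       ]]
[349.55555556 219.38888889] [[518.54882728 -41.83132085 169.        ]] [[519.28414249 -42.15365524 160.        ]]
disc [(array([335.15937941, 205.69816643]), array([319, 190,  34,  33, 709]))]
disc circ [335.59090996 205.5       ] [[553.19315514 -12.60185234 139.        ]]
tray [[ 572.58802823 -216.23635746   25.        ]
 [ 599.76948528 -339.44539044   25.        ]
 [ 480.7806105  -360.33452426   25.        ]
 [ 454.06778052 -238.90787741   25.        ]] [ 526.80147613 -288.73103739   25.        ] [120.66916314 126.17169816 120.80856026 124.33022903]
foot [[642.17039201 339.85618261  18.        ]
 [642.97848295 259.95937242  18.        ]
 [511.89767808 255.41672947  18.        ]
 [510.51707053 335.97253983  18.        ]] [576.89090589 297.80120608  18.        ] [131.71059084  79.90089667 131.15949455  80.56764027]
handle end (array([539.19694986, 300.72087408, 220.35774397]), np.float64(1.3363848880306624))
flask [[532.16118111 135.58027809 210.        ]]
can [[ 514.88955497 -155.43856736  130.        ]] tin [[ 761.1003844  -224.90557231  100.        ]] sander [[767.54583874 128.19864932  40.        ]]
```

Candidates for the lid: (336,205), a grey disc on the cup; (340,143) and (318,279), both yellow on the bench. The crop shows that the grey one with the black knob on the cup at (336,205) is the lid. Brush and holder are at (203,200), tray at (448,218), and the flask stands between cup and holder.

Emit:
move_arm(plan=[{"tx": -2.9, "ty": -2.1, "tz": -0.8}, {"tx": -2.9, "ty": -2.1, "tz": -0.8}, {"tx": -2.9, "ty": -2.1, "tz": -0.8}, {"tx": -2.9, "ty": -2.1, "tz": -0.8}, {"tx": -2.9, "ty": -2.1, "tz": -0.8}, {"tx": -2.9, "ty": -2.1, "tz": -0.8}, {"tx": -2.9, "ty": -2.1, "tz": -0.8}, {"tx": -2.9, "ty": -2.1, "tz": -0.8}, {"tx": -2.9, "ty": -2.1, "tz": -0.8}, {"tx": -2.9, "ty": -2.1, "tz": -0.8}, {"tx": -2.9, "ty": -2.1, "tz": -0.8}, {"tx": -2.9, "ty": -2.1, "tz": -0.8}])

```text
schema error: expected keys tx, ty, tz, wx, wy, wz
```

Emit:
move_arm(plan=[{"tx": -2.8, "ty": -2.1}, {"tx": -2.8, "ty": -2.1}, {"tx": -2.8, "ty": -2.1}, {"tx": -2.8, "ty": -2.1}, {"tx": -2.8, "ty": -2.1}, {"tx": -2.8, "ty": -2.1}, {"wz": 0.118}, {"wz": 0.118}, {"wz": 0.118}, {"wz": 0.118}, {"wz": 0.118}, {"wz": 0.118}])

```text
schema error: expected keys tx, ty, tz, wx, wy, wz
```

Emit:
move_arm(plan=[{"wz": 0.118}, {"wz": 0.118}, {"wz": 0.118}, {"wz": 0.118}, {"tz": 0}])

```text
schema error: expected keys tx, ty, tz, wx, wy, wz
```

Emit:
move_arm(plan=[{"tx": -2.9, "ty": -2.1, "tz": -0.8, "wx": 0, "wy": 0, "wz": 0}, {"tx": -2.9, "ty": -2.1, "tz": -0.8, "wx": 0, "wy": 0, "wz": 0}, {"tx": -2.9, "ty": -2.1, "tz": -0.8, "wx": 0, "wy": 0, "wz": 0}, {"tx": -2.9, "ty": -2.1, "tz": -0.8, "wx": 0, "wy": 0, "wz": 0}, {"tx": -2.9, "ty": -2.1, "tz": -0.8, "wx": 0, "wy": 0, "wz": 0}, {"tx": -2.9, "ty": -2.1, "tz": -0.8, "wx": 0, "wy": 0, "wz": 0}, {"tx": -2.9, "ty": -2.1, "tz": -0.8, "wx": 0, "wy": 0, "wz": 0}, {"tx": -2.9, "ty": -2.1, "tz": -0.8, "wx": 0, "wy": 0, "wz": 0}, {"tx": -2.9, "ty": -2.1, "tz": -0.8, "wx": 0, "wy": 0, "wz": 0}, {"tx": -2.9, "ty": -2.1, "tz": -0.8, "wx": 0, "wy": 0, "wz": 0}, {"tx": -2.9, "ty": -2.1, "tz": -0.8, "wx": 0, "wy": 0, "wz": 0}, {"tx": -2.9, "ty": -2.1, "tz": -0.8, "wx": 0, "wy": 0, "wz": 0}])

```text
time_s: 1.15
ee_pos: [445.2, 164.4, 310.3]
ee_rot: [180.0, -0.0, 157.6]
force: [0.3, -1.1, -0.7]
gripper_width: 91.5
gripper_force: 0.0
```

Emit:
move_arm(plan=[{"tx": -2.8, "ty": -2.1, "tz": 0, "wx": 0, "wy": 0, "wz": 0}, {"tx": -2.8, "ty": -2.1, "tz": 0, "wx": 0, "wy": 0, "wz": 0}, {"tx": -2.8, "ty": -2.1, "tz": 0, "wx": 0, "wy": 0, "wz": 0}, {"tx": -2.8, "ty": -2.1, "tz": 0, "wx": 0, "wy": 0, "wz": 0}, {"tx": -2.8, "ty": -2.1, "tz": 0, "wx": 0, "wy": 0, "wz": 0}, {"tx": -2.8, "ty": -2.1, "tz": 0, "wx": 0, "wy": 0, "wz": 0}, {"tx": 0, "ty": 0, "tz": 0, "wx": 0, "wy": 0, "wz": 0.118}, {"tx": 0, "ty": 0, "tz": 0, "wx": 0, "wy": 0, "wz": 0.118}, {"tx": 0, "ty": 0, "tz": 0, "wx": 0, "wy": 0, "wz": 0.118}, {"tx": 0, "ty": 0, "tz": 0, "wx": 0, "wy": 0, "wz": 0.118}, {"tx": 0, "ty": 0, "tz": 0, "wx": 0, "wy": 0, "wz": 0.118}, {"tx": 0, "ty": 0, "tz": 0, "wx": 0, "wy": 0, "wz": 0.118}])

```text
time_s: 2.15
ee_pos: [552.0, -14.5, 309.5]
ee_rot: [-180.0, -0.0, 116.7]
force: [-0.5, 0.3, -0.3]
gripper_width: 91.1
gripper_force: 0.0
```

Emit:
move_arm(plan=[{"tx": 0, "ty": 0, "tz": 0, "wx": 0, "wy": 0, "wz": 0.118}, {"tx": 0, "ty": 0, "tz": 0, "wx": 0, "wy": 0, "wz": 0.118}, {"tx": 0, "ty": 0, "tz": 0, "wx": 0, "wy": 0, "wz": 0.118}, {"tx": 0, "ty": 0, "tz": 0, "wx": 0, "wy": 0, "wz": 0.118}, {"tx": 0, "ty": 0, "tz": 0, "wx": 0, "wy": 0, "wz": 0}])

```text
time_s: 2.57
ee_pos: [552.0, -14.4, 309.6]
ee_rot: [-180.0, -0.0, 89.9]
force: [-0.4, -0.4, 0.2]
gripper_width: 90.7
gripper_force: 0.0
```

```bash
python3 - <<'E'
from h import *
f=grab('wrist'); print(proj(f,[[552,-13,169],[552,-13,139]]))
C=f['color'].astype(int); m=(C.max(2)<60).astype(np.uint8)
n,l,st,c=cv2.connectedComponentsWithStats(m)
for i in range(1,n):
    if st[i,4]>150: print(st[i],c[i],onz(f,c[i],165))
cv2.imwrite('pics/w1.png',f['color'][:,:,::-1])
E
```

```text
[[319.21842066 188.95270712]
 [319.15994338 183.07288335]]
[  0 160  14  30 153] [  4.62091503 176.69281046] [[196.51210043   0.63794863 165.        ]]
[ 202  227   47   42 1041] [231.57829011 253.97790586] [[446.71042491 -94.28496291 165.        ]]
[    0   244   640   156 36085] [295.25506443 335.7160593 ] [[ 520.52211346 -212.69594223  165.        ]]
[ 403  244  173   78 3834] [481.77334377 286.25717267] [[ 755.22877768 -139.02414     165.        ]]
[389 252  40  16 394] [409.65482234 261.59898477] [[ 661.64040667 -104.52073094  165.        ]]
[441 374  43  26 344] [460.92732558 392.61627907] [[ 753.60265448 -311.66141142  165.        ]]
```

View pics/w1.png

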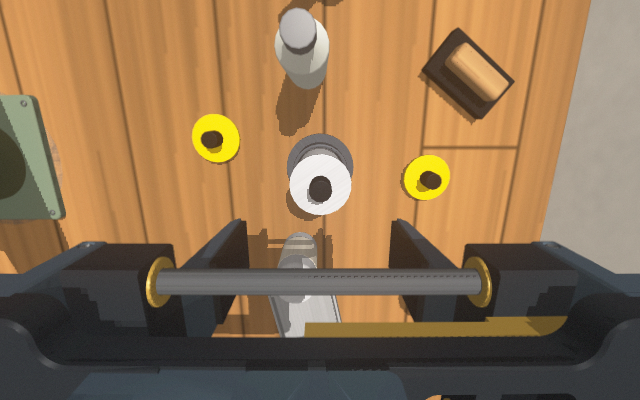

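The wrist view shows the grey lid's knob at (320,188), as predicted. I'll descend and grip.

Emit:
move_arm(plan=[{"tx": 0.1, "ty": 0, "tz": 2.6, "wx": 0, "wy": 0, "wz": 0}, {"tx": 0, "ty": 0, "tz": 2.6, "wx": 0, "wy": 0, "wz": 0}, {"tx": 0, "ty": 0, "tz": 2.6, "wx": 0, "wy": 0, "wz": 0}, {"tx": 0, "ty": 0, "tz": 2.6, "wx": 0, "wy": 0, "wz": 0}, {"tx": 0, "ty": 0, "tz": 2.6, "wx": 0, "wy": 0, "wz": 0}, {"tx": 0, "ty": 0, "tz": 1.5, "wx": 0, "wy": 0, "wz": 0}, {"tx": 0, "ty": 0, "tz": 1.1, "wx": 0, "wy": 0, "wz": 0}, {"tx": 0, "ty": 0, "tz": 1.0, "wx": 0, "wy": 0, "wz": 0}, {"tx": 0, "ty": 0, "tz": 0, "wx": 0, "wy": 0, "wz": 0}, {"tx": 0, "ty": 0, "tz": 0, "wx": 0, "wy": 0, "wz": 0}])

```text
time_s: 3.45
ee_pos: [552.1, -13.4, 143.8]
ee_rot: [-180.0, -0.0, 90.1]
force: [-0.8, 0.1, 0.2]
gripper_width: 91.1
gripper_force: 0.0
```

Emit:
move_arm(plan=[{"tx": 0, "ty": 0, "tz": 0, "wx": 0, "wy": 0, "wz": 0}, {"tx": 0, "ty": 0, "tz": 0, "wx": 0, "wy": 0, "wz": 0}, {"tx": 0, "ty": 0, "tz": 0, "wx": 0, "wy": 0, "wz": 0}, {"tx": 0, "ty": 0, "tz": 0, "wx": 0, "wy": 0, "wz": 0}, {"tx": 0, "ty": 0, "tz": 0, "wx": 0, "wy": 0, "wz": 0}, {"tx": 0, "ty": 0, "tz": 0, "wx": 0, "wy": 0, "wz": 0}, {"tx": 0, "ty": 0, "tz": 0, "wx": 0, "wy": 0, "wz": 0}, {"tx": 0, "ty": 0, "tz": 0, "wx": 0, "wy": 0, "wz": 0}, {"tx": 0, "ty": 0, "tz": 0, "wx": 0, "wy": 0, "wz": 0}, {"tx": 0, "ty": 0, "tz": 0, "wx": 0, "wy": 0, "wz": 0}, {"tx": 0, "ty": 0, "tz": 0, "wx": 0, "wy": 0, "wz": 0}, {"tx": 0, "ty": 0, "tz": 0, "wx": 0, "wy": 0, "wz": 0}], gripper=1.5, force=25)

```text
time_s: 4.45
ee_pos: [552.3, -13.4, 143.9]
ee_rot: [180.0, -0.0, 90.0]
force: [1.2, 0.2, -0.0]
gripper_width: 25.6
gripper_force: 25.0
```

Emit:
move_arm(plan=[{"tx": 0, "ty": 0, "tz": -0.5, "wx": 0, "wy": 0, "wz": 0}, {"tx": 0, "ty": 0, "tz": -1.0, "wx": 0, "wy": 0, "wz": 0}, {"tx": 0, "ty": 0, "tz": -1.5, "wx": 0, "wy": 0, "wz": 0}, {"tx": 0, "ty": 0, "tz": -2.0, "wx": 0, "wy": 0, "wz": 0}, {"tx": 0, "ty": 0, "tz": -2.0, "wx": 0, "wy": 0, "wz": 0}, {"tx": 0, "ty": 0, "tz": -2.0, "wx": 0, "wy": 0, "wz": 0}, {"tx": 0, "ty": 0, "tz": -2.0, "wx": 0, "wy": 0, "wz": 0}, {"tx": 0, "ty": 0, "tz": -1.0, "wx": 0, "wy": 0, "wz": 0}, {"tx": 0, "ty": 0, "tz": 0, "wx": 0, "wy": 0, "wz": 0}])

```text
time_s: 5.2
ee_pos: [553.4, -13.5, 267.1]
ee_rot: [179.7, 0.0, 90.0]
force: [0.6, 0.4, -1.0]
gripper_width: 25.4
gripper_force: 25.0
```

Emit:
move_arm(plan=[{"tx": -1.0, "ty": -0.2, "tz": 0, "wx": 0, "wy": 0, "wz": 0}, {"tx": -2.0, "ty": -0.2, "tz": 0, "wx": 0, "wy": 0, "wz": 0}, {"tx": -3.0, "ty": -0.3, "tz": 0, "wx": 0, "wy": 0, "wz": 0}, {"tx": -3.0, "ty": -0.3, "tz": 0, "wx": 0, "wy": 0, "wz": 0}, {"tx": -3.0, "ty": -0.3, "tz": 0, "wx": 0, "wy": 0, "wz": 0}, {"tx": -3.0, "ty": -0.3, "tz": 0, "wx": 0, "wy": 0, "wz": 0}, {"tx": -3.0, "ty": -0.3, "tz": 0, "wx": 0, "wy": 0, "wz": 0}, {"tx": -3.0, "ty": -0.3, "tz": 0, "wx": 0, "wy": 0, "wz": 0}, {"tx": -3.0, "ty": -0.3, "tz": 0, "wx": 0, "wy": 0, "wz": 0}, {"tx": -2.0, "ty": 0, "tz": 0, "wx": 0, "wy": 0, "wz": 0}, {"tx": -1.5, "ty": 0, "tz": 0, "wx": 0, "wy": 0, "wz": 0}, {"tx": 0, "ty": 0, "tz": 0, "wx": 0, "wy": 0, "wz": 0}])

```text
time_s: 6.2
ee_pos: [526.1, -291.3, 262.0]
ee_rot: [-179.8, -0.0, 89.8]
force: [0.5, -0.2, -1.8]
gripper_width: 25.5
gripper_force: 25.0
```

```bash
python3 - <<'E'
from h import *
f=grab('wrist'); s=grab('scene')
print(proj(f,onz(load('top'),[[395,222]],130))); print(env.state()['ee_pos'],env.state()['gripper_width'])
b=cv2.resize(s['color'][130:340,130:330],(400,420))
cv2.imwrite('pics/w2.png',np.hstack([cv2.resize(f['color'],(400,250)).repeat(1,0),np.zeros((250,0,3),np.uint8)])[:,:,::-1])
c=np.zeros((420,800,3),np.uint8);c[:250,:400]=cv2.resize(f['color'],(400,250));c[:,400:]=b
cv2.imwrite('pics/w2.png',c[:,:,::-1])
E
```

```text
[[305.50707129  42.50832601]]
[ 526.52283215 -288.23286171  262.68896648] 25.199407012298654
```

View pics/w2.png

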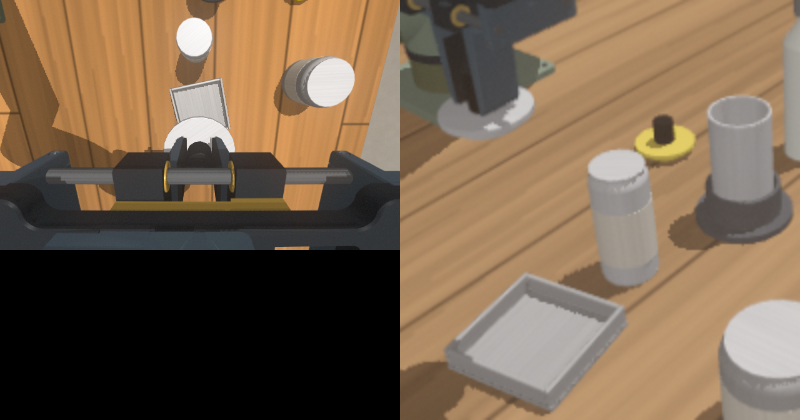

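The lid hangs from the fingers, the cup stands empty in its collar, and the tray is just below. Lowering now.

Emit:
move_arm(plan=[{"tx": 0, "ty": 0, "tz": 1.5, "wx": 0, "wy": 0, "wz": 0}, {"tx": 0, "ty": 0, "tz": 2.5, "wx": 0, "wy": 0, "wz": 0}, {"tx": 0, "ty": 0, "tz": 2.5, "wx": 0, "wy": 0, "wz": 0}, {"tx": 0, "ty": 0, "tz": 2.5, "wx": 0, "wy": 0, "wz": 0}, {"tx": 0, "ty": 0, "tz": 2.5, "wx": 0, "wy": 0, "wz": 0}, {"tx": 0, "ty": 0, "tz": 2.5, "wx": 0, "wy": 0, "wz": 0}, {"tx": 0, "ty": 0, "tz": 2.5, "wx": 0, "wy": 0, "wz": 0}, {"tx": 0, "ty": 0, "tz": 2.5, "wx": 0, "wy": 0, "wz": 0}, {"tx": 0, "ty": 0, "tz": 2.0, "wx": 0, "wy": 0, "wz": 0}, {"tx": 0, "ty": 0, "tz": 1.3, "wx": 0, "wy": 0, "wz": 0}, {"tx": 0, "ty": 0, "tz": 0.5, "wx": 0, "wy": 0, "wz": 0}, {"tx": 0, "ty": 0, "tz": 0, "wx": 0, "wy": 0, "wz": 0}])

```text
time_s: 7.3
ee_pos: [526.5, -286.7, 34.7]
ee_rot: [-179.8, -0.1, 90.1]
force: [-0.1, -0.6, -1.2]
gripper_width: 25.4
gripper_force: 25.0
```

Emit:
move_arm(plan=[{"tx": 0, "ty": 0, "tz": 0.3, "wx": 0, "wy": 0, "wz": 0}, {"tx": 0, "ty": 0, "tz": 0.2, "wx": 0, "wy": 0, "wz": 0}, {"tx": 0, "ty": 0, "tz": 0.2, "wx": 0, "wy": 0, "wz": 0}, {"tx": 0, "ty": 0, "tz": 0.1, "wx": 0, "wy": 0, "wz": 0}, {"tx": 0, "ty": 0, "tz": 0, "wx": 0, "wy": 0, "wz": 0}, {"tx": 0, "ty": 0, "tz": 0, "wx": 0, "wy": 0, "wz": 0}, {"tx": 0, "ty": 0, "tz": 0, "wx": 0, "wy": 0, "wz": 0}])

```text
time_s: 7.88
ee_pos: [527.3, -288.5, 28.2]
ee_rot: [180.0, 0.0, 90.0]
force: [-0.8, 0.8, -1.0]
gripper_width: 25.4
gripper_force: 25.0
```

Emit:
move_arm(plan=[{"tx": 0, "ty": 0, "tz": 0.2, "wx": 0, "wy": 0, "wz": 0}, {"tx": 0, "ty": 0, "tz": 0.1, "wx": 0, "wy": 0, "wz": 0}, {"tx": 0, "ty": 0, "tz": 0.1, "wx": 0, "wy": 0, "wz": 0}, {"tx": 0, "ty": 0, "tz": 0, "wx": 0, "wy": 0, "wz": 0}, {"tx": 0, "ty": 0, "tz": 0, "wx": 0, "wy": 0, "wz": 0}, {"tx": 0, "ty": 0, "tz": 0, "wx": 0, "wy": 0, "wz": 0}])

```text
time_s: 8.38
ee_pos: [527.1, -288.4, 23.9]
ee_rot: [-180.0, -0.0, 90.0]
force: [-1.2, 0.3, 0.0]
gripper_width: 25.4
gripper_force: 25.0
```

Emit:
move_arm(plan=[{"tx": 0, "ty": 0, "tz": 0.1, "wx": 0, "wy": 0, "wz": 0}, {"tx": 0, "ty": 0, "tz": 0.1, "wx": 0, "wy": 0, "wz": 0}, {"tx": 0, "ty": 0, "tz": 0, "wx": 0, "wy": 0, "wz": 0}, {"tx": 0, "ty": 0, "tz": 0, "wx": 0, "wy": 0, "wz": 0}, {"tx": 0, "ty": 0, "tz": 0, "wx": 0, "wy": 0, "wz": 0}, {"tx": 0, "ty": 0, "tz": 0, "wx": 0, "wy": 0, "wz": 0}])

```text
time_s: 8.88
ee_pos: [527.1, -288.4, 23.9]
ee_rot: [180.0, 0.0, 90.0]
force: [-3.8, 1.9, 11.4]
gripper_width: 25.5
gripper_force: 25.0
```

Emit:
move_arm(plan=[{"tx": 0, "ty": 0, "tz": 0, "wx": 0, "wy": 0, "wz": 0}, {"tx": 0, "ty": 0, "tz": 0, "wx": 0, "wy": 0, "wz": 0}, {"tx": 0, "ty": 0, "tz": 0, "wx": 0, "wy": 0, "wz": 0}, {"tx": 0, "ty": 0, "tz": 0, "wx": 0, "wy": 0, "wz": 0}, {"tx": 0, "ty": 0, "tz": 0, "wx": 0, "wy": 0, "wz": 0}, {"tx": 0, "ty": 0, "tz": 0, "wx": 0, "wy": 0, "wz": 0}, {"tx": 0, "ty": 0, "tz": 0, "wx": 0, "wy": 0, "wz": 0}], gripper=6.0)

```text
time_s: 9.47
ee_pos: [527.1, -288.4, 21.7]
ee_rot: [-180.0, -0.0, 90.0]
force: [-0.3, 0.4, -0.3]
gripper_width: 60.2
gripper_force: 0.0
```

Emit:
move_arm(plan=[{"tx": 0, "ty": 0, "tz": -1.0, "wx": 0, "wy": 0, "wz": 0}, {"tx": 0, "ty": 0, "tz": -2.0, "wx": 0, "wy": 0, "wz": 0}, {"tx": 0, "ty": 0, "tz": -3.0, "wx": 0, "wy": 0, "wz": 0}, {"tx": 0, "ty": 0, "tz": -3.0, "wx": 0, "wy": 0, "wz": 0}, {"tx": 0, "ty": 0, "tz": -3.0, "wx": 0, "wy": 0, "wz": 0}, {"tx": 0, "ty": 0, "tz": -3.0, "wx": 0, "wy": 0, "wz": 0}, {"tx": 0, "ty": 0, "tz": -3.0, "wx": 0, "wy": 0, "wz": 0}, {"tx": 0, "ty": 0, "tz": -3.0, "wx": 0, "wy": 0, "wz": 0}, {"tx": 0, "ty": 0, "tz": -3.0, "wx": 0, "wy": 0, "wz": 0}, {"tx": 0, "ty": 0, "tz": -3.0, "wx": 0, "wy": 0, "wz": 0}, {"tx": 0, "ty": 0, "tz": -3.0, "wx": 0, "wy": 0, "wz": 0}, {"tx": 0, "ty": 0, "tz": -2.0, "wx": 0, "wy": 0, "wz": 0}], gripper=9.0)

```text
time_s: 10.47
ee_pos: [527.3, -288.5, 346.2]
ee_rot: [179.7, 0.1, 90.0]
force: [0.8, 0.4, 0.6]
gripper_width: 90.1
gripper_force: 0.0
```

Emit:
move_arm(plan=[{"tx": 3.4, "ty": 0, "tz": 0, "wx": 0, "wy": 0, "wz": 0}, {"tx": 3.4, "ty": 0, "tz": 0, "wx": 0, "wy": 0, "wz": 0}, {"tx": 3.4, "ty": 0, "tz": 0, "wx": 0, "wy": 0, "wz": 0}, {"tx": 3.4, "ty": 0, "tz": 0, "wx": 0, "wy": 0, "wz": 0}, {"tx": 3.4, "ty": 0, "tz": 0, "wx": 0, "wy": 0, "wz": 0}, {"tx": 3.4, "ty": 0, "tz": 0, "wx": 0, "wy": 0, "wz": 0}, {"tx": 3.4, "ty": 0, "tz": 0, "wx": 0, "wy": 0, "wz": 0}, {"tx": 3.4, "ty": 0, "tz": 0, "wx": 0, "wy": 0, "wz": 0}, {"tx": 3.4, "ty": 0, "tz": 0, "wx": 0, "wy": 0, "wz": 0}, {"tx": 3.4, "ty": 0, "tz": 0, "wx": 0, "wy": 0, "wz": 0}, {"tx": 3.4, "ty": 0, "tz": 0, "wx": 0, "wy": 0, "wz": 0}, {"tx": 3.4, "ty": 0, "tz": 0, "wx": 0, "wy": 0, "wz": 0}])

```text
time_s: 11.47
ee_pos: [526.5, 121.2, 342.9]
ee_rot: [179.9, -0.0, 90.0]
force: [0.8, -0.2, -0.5]
gripper_width: 89.9
gripper_force: 0.0
```

Emit:
move_arm(plan=[{"tx": 3.0, "ty": 0, "tz": 0, "wx": 0, "wy": 0, "wz": 0}, {"tx": 3.0, "ty": 0, "tz": 0, "wx": 0, "wy": 0, "wz": 0}, {"tx": 3.0, "ty": 0, "tz": 0, "wx": 0, "wy": 0, "wz": 0}, {"tx": 2.0, "ty": 0, "tz": 0, "wx": 0, "wy": 0, "wz": 0}, {"tx": 0, "ty": 0, "tz": 0, "wx": 0, "wy": 0, "wz": 0}, {"tx": 0, "ty": 0, "tz": 0, "wx": 0, "wy": 0, "wz": 0}])

```text
time_s: 11.97
ee_pos: [526.8, 230.1, 342.3]
ee_rot: [180.0, 0.0, 90.1]
force: [0.9, -0.6, -0.3]
gripper_width: 90.1
gripper_force: 0.0
```

```bash
python3 - <<'E'
from h import *
f=grab('wrist'); t=grab('top'); st=env.state(); print(st['ee_pos'],st['ee_rot'],st['qpos'])
print(proj(f,[[540,297,230],[578.7,297.9,105.6]]))
a=cv2.resize(f['color'],(480,300)); b=cv2.resize(t['color'][180:255,410:485],(300,300),interpolation=2)
p=proj(f,[[545,297,210]])[0].astype(int); x=np.clip(p[0]-50,0,540); y=np.clip(p[1]-50,0,300)
c=cv2.resize(f['color'][y:y+75,x:x+195],(780,300),interpolation=2); print(x,y)
cv2.imwrite('pics/w3.png',np.vstack([np.hstack([a,b]),c])[:,:,::-1])
E
```

```text
[527.01650877 228.70750442 342.42213067] [1.79975135e+02 2.77438245e-02 8.99713004e+01] [ 2.23327660e+01  1.54677496e+01  7.55470467e+01 -3.51231372e-02
  8.89727636e+01  2.23620855e+01]
[[333.36271579 129.09619771]
 [357.09485071 125.08964098]]
287 78
```

View pics/w3.png

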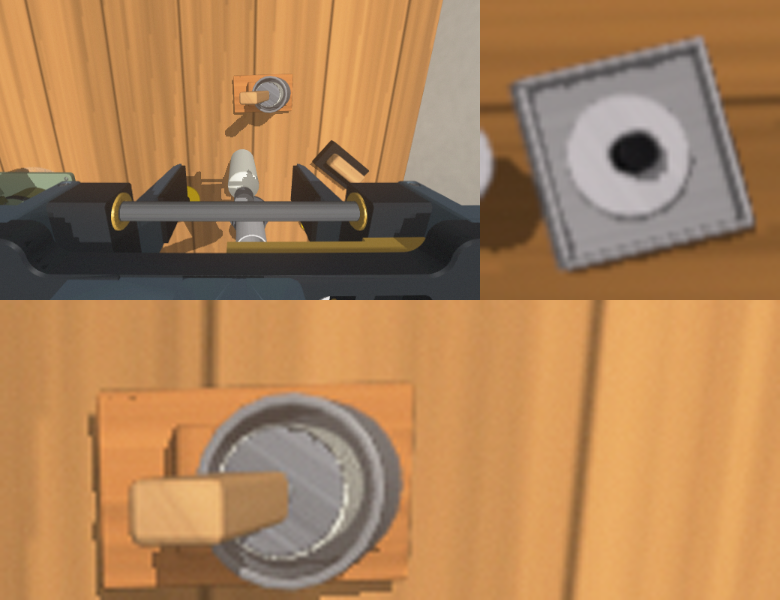

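```bash
python3 - <<'E'
from h import *
w=load('wrist');t=load('top')
cr=lambda x,y:np.array([[287+x/4,78+(y-300)/4]])
def tri(f,p,g,q):
    o1,d1=ray(f,p);o2,d2=ray(g,q);d1=d1[0];d2=d2[0]
    x=np.linalg.lstsq(np.c_[d1,-d2],o2-o1,rcond=None)[0];a=o1+x[0]*d1;b=o2+x[1]*d2
    return (a+b)/2,np.linalg.norm(a-b)
print('end',tri(w,cr(177,511),t,[(185.75,212.5)]))
print('end@230',onz(w,cr(177,511),230),onz(t,[(185.75,212.5)],230))
P=np.vstack([onz(w,cr(*c),18) for c in[(98,390),(412,384),(408,585),(103,590)]]);print(P,P.mean(0))
print('mouth w',onz(w,cr(292,491),105.6),'bristle top',onz(w,cr(285,492),91))
print('mouth t',onz(t,[(170+130/4,165+138/4)],105.6))
# handle long edges near bottom (z=110 of brush -> ~ z 139)
print('handle low',onz(w,cr(270,498),139))
print(proj(w,[[600.9,298.6,34]]))
E
```

```text
end (array([537.44573371, 295.72839276, 234.95390214]), np.float64(0.7054301999386071))
end@230 [[538.01106728 295.45725955 230.        ]] [[537.62378814 297.31642165 230.        ]]
[[514.50210958 334.3267913   18.        ]
 [642.0145529  337.23215269  18.        ]
 [645.97442816 256.32671211  18.        ]
 [516.38372813 253.70273888  18.        ]] [579.71870469 295.39709874  18.        ]
mouth w [[582.71114094 297.0421273  105.6       ]] bristle top [[582.29243459 296.31667184  91.        ]]
mouth t [[580.16358554 297.05687503 105.6       ]]
handle low [[571.19265461 295.72354273 139.        ]]
[[365.15406246 123.60821112]]
```

The lid sits centred in the tray. The handle end is at wrist pixel (331,131), with its wide side along world x, so I close the fingers along world y.

Emit:
move_arm(plan=[{"tx": 2.2, "ty": 0, "tz": 0, "wx": 0, "wy": 0, "wz": -0.1225}, {"tx": 2.2, "ty": 0.3, "tz": 0, "wx": 0, "wy": 0, "wz": -0.1225}, {"tx": 2.2, "ty": 0.5, "tz": 0, "wx": 0, "wy": 0, "wz": -0.1225}, {"tx": 0, "ty": 0, "tz": 0, "wx": 0, "wy": 0, "wz": -0.1225}, {"tx": 0, "ty": 0, "tz": 0, "wx": 0, "wy": 0, "wz": -0.1225}, {"tx": 0, "ty": 0, "tz": 0, "wx": 0, "wy": 0, "wz": -0.1225}, {"tx": 0, "ty": 0, "tz": 0, "wx": 0, "wy": 0, "wz": -0.1225}, {"tx": 0, "ty": 0, "tz": 0, "wx": 0, "wy": 0, "wz": -0.1225}, {"tx": 0, "ty": 0, "tz": 0, "wx": 0, "wy": 0, "wz": -0.1225}, {"tx": 0, "ty": 0, "tz": 0, "wx": 0, "wy": 0, "wz": -0.1225}, {"tx": 0, "ty": 0, "tz": 0, "wx": 0, "wy": 0, "wz": -0.1225}, {"tx": 0, "ty": 0, "tz": 0, "wx": 0, "wy": 0, "wz": -0.1225}])

```text
time_s: 13.07
ee_pos: [527.3, 294.6, 342.5]
ee_rot: [-180.0, 0.0, 174.4]
force: [-0.0, 0.0, -0.3]
gripper_width: 90.2
gripper_force: 0.0
```

Emit:
move_arm(plan=[{"tx": 0, "ty": 0, "tz": 0, "wx": 0, "wy": 0, "wz": -0.1225}, {"tx": 0, "ty": 0, "tz": 0, "wx": 0, "wy": -0.1, "wz": 0}, {"tx": 0, "ty": 0, "tz": 0, "wx": 0, "wy": -0.1, "wz": 0}, {"tx": 0, "ty": 0, "tz": 0, "wx": 0, "wy": -0.1, "wz": 0}, {"tx": 0, "ty": 0, "tz": 0, "wx": 0, "wy": 0, "wz": 0}, {"tx": 0, "ty": 0, "tz": 0, "wx": 0, "wy": 0, "wz": 0}])

```text
time_s: 13.57
ee_pos: [526.0, 295.1, 342.8]
ee_rot: [-180.0, 17.1, -178.8]
force: [0.0, 1.0, -0.2]
gripper_width: 90.2
gripper_force: 0.0
```

```bash
cat >> h.py <<'E'
from scipy.spatial.transform import Rotation as Ro
def delta(target,R=None):
    s=env.state(); C=Ro.from_euler('xyz',s['ee_rot'],degrees=True)
    d=C.inv().apply(np.array(target)-s['ee_pos'])/10
    w=(C.inv()*R).as_rotvec() if R is not None else 0
    print('pos',s['ee_pos'].round(1),s['ee_rot'].round(2),'shift cm',np.round(d,2),'turn',np.round(w,3),'toolz',C.as_matrix()[:,2].round(3))
E
python3 - <<'E'
from h import *
w=grab('wrist')
delta([525.5,295.5,267.5]); delta([555.1,296.1,172])
for z in (205,150,110): print(z,proj(w,np.array([598.3,297,32.6])+z*np.array([-.296,-.006,.955])))
cv2.imwrite('pics/w4.png',w['color'][:,:,::-1])
E
```

```text
pos [527.3 295.6 343. ] [ 179.96   17.18 -178.82] shift cm [ 2.4  -0.01  7.16] turn 0 toolz [ 0.295  0.007 -0.955]
pos [527.3 295.6 343. ] [ 179.96   17.18 -178.82] shift cm [ 2.4  -0.02 17.16] turn 0 toolz [ 0.295  0.007 -0.955]
205 [[319.36175873 176.36533068]]
150 [[319.19693507 167.33978375]]
110 [[319.10593112 162.35741628]]
```

View pics/w4.png

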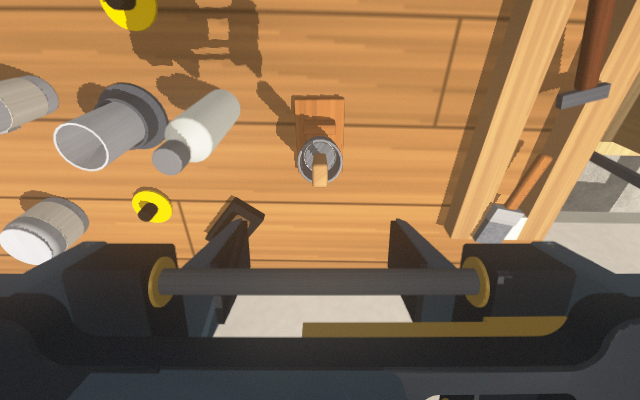

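The handle end is at (320,176), as predicted. Going down along the brush axis.

Emit:
move_arm(plan=[{"tx": 1.2, "ty": 0, "tz": 0, "wx": 0, "wy": 0, "wz": 0}, {"tx": 1.2, "ty": 0, "tz": 1.5, "wx": 0, "wy": 0, "wz": 0}, {"tx": 0, "ty": 0, "tz": 2.5, "wx": 0, "wy": 0, "wz": 0}, {"tx": 0, "ty": 0, "tz": 2.5, "wx": 0, "wy": 0, "wz": 0}, {"tx": 0, "ty": 0, "tz": 2.5, "wx": 0, "wy": 0, "wz": 0}, {"tx": 0, "ty": 0, "tz": 2.5, "wx": 0, "wy": 0, "wz": 0}, {"tx": 0, "ty": 0, "tz": 2.5, "wx": 0, "wy": 0, "wz": 0}, {"tx": 0, "ty": 0, "tz": 2.0, "wx": 0, "wy": 0, "wz": 0}, {"tx": 0, "ty": 0, "tz": 1.2, "wx": 0, "wy": 0, "wz": 0}, {"tx": 0, "ty": 0, "tz": 0, "wx": 0, "wy": 0, "wz": 0}, {"tx": 0, "ty": 0, "tz": 0, "wx": 0, "wy": 0, "wz": 0}])

```text
time_s: 14.53
ee_pos: [556.0, 296.8, 170.5]
ee_rot: [-180.0, 17.2, -178.8]
force: [-0.4, 0.4, 0.4]
gripper_width: 89.9
gripper_force: 0.0
```

Emit:
move_arm(plan=[{"tx": 0, "ty": 0, "tz": 0, "wx": 0, "wy": 0, "wz": 0}, {"tx": 0, "ty": 0, "tz": 0, "wx": 0, "wy": 0, "wz": 0}, {"tx": 0, "ty": 0, "tz": 0, "wx": 0, "wy": 0, "wz": 0}, {"tx": 0, "ty": 0, "tz": 0, "wx": 0, "wy": 0, "wz": 0}, {"tx": 0, "ty": 0, "tz": 0, "wx": 0, "wy": 0, "wz": 0}, {"tx": 0, "ty": 0, "tz": 0, "wx": 0, "wy": 0, "wz": 0}, {"tx": 0, "ty": 0, "tz": 0, "wx": 0, "wy": 0, "wz": 0}, {"tx": 0, "ty": 0, "tz": 0, "wx": 0, "wy": 0, "wz": 0}, {"tx": 0, "ty": 0, "tz": 0, "wx": 0, "wy": 0, "wz": 0}, {"tx": 0, "ty": 0, "tz": 0, "wx": 0, "wy": 0, "wz": 0}, {"tx": 0, "ty": 0, "tz": 0, "wx": 0, "wy": 0, "wz": 0}, {"tx": 0, "ty": 0, "tz": 0, "wx": 0, "wy": 0, "wz": 0}], gripper=0.8, force=35)

```text
time_s: 15.53
ee_pos: [554.8, 297.0, 170.5]
ee_rot: [180.0, 17.2, -178.8]
force: [0.6, -0.5, 0.5]
gripper_width: 15.9
gripper_force: 35.0
```

Emit:
move_arm(plan=[{"tx": 0, "ty": 0, "tz": -0.5, "wx": 0, "wy": 0, "wz": 0}, {"tx": 0, "ty": 0, "tz": -1.0, "wx": 0, "wy": 0, "wz": 0}, {"tx": 0, "ty": 0, "tz": -1.5, "wx": 0, "wy": 0, "wz": 0}, {"tx": 0, "ty": 0, "tz": -1.5, "wx": 0, "wy": 0, "wz": 0}, {"tx": 0, "ty": 0, "tz": -1.5, "wx": 0, "wy": 0, "wz": 0}, {"tx": 0, "ty": 0, "tz": -1.5, "wx": 0, "wy": 0, "wz": 0}, {"tx": 0, "ty": 0, "tz": -1.5, "wx": 0, "wy": 0, "wz": 0}, {"tx": 0, "ty": 0, "tz": -1.5, "wx": 0, "wy": 0, "wz": 0}, {"tx": 0, "ty": 0, "tz": -1.5, "wx": 0, "wy": 0, "wz": 0}, {"tx": 0, "ty": 0, "tz": -1.0, "wx": 0, "wy": 0, "wz": 0}, {"tx": 0, "ty": 0, "tz": -1.0, "wx": 0, "wy": 0, "wz": 0}, {"tx": 0, "ty": 0, "tz": 0, "wx": 0, "wy": 0, "wz": 0}])

```text
time_s: 16.53
ee_pos: [513.5, 296.5, 306.9]
ee_rot: [179.9, 17.4, -178.8]
force: [0.9, 0.2, -1.4]
gripper_width: 15.7
gripper_force: 35.0
```

Emit:
move_arm(plan=[{"tx": 0, "ty": 0, "tz": 0, "wx": 0, "wy": 0.05, "wz": 0}, {"tx": 0, "ty": 0, "tz": 0, "wx": 0, "wy": 0.05, "wz": 0}, {"tx": 0, "ty": 0, "tz": 0, "wx": 0, "wy": 0.05, "wz": 0}, {"tx": 0, "ty": 0, "tz": 0, "wx": 0, "wy": 0.05, "wz": 0}, {"tx": 0, "ty": 0, "tz": 0, "wx": 0, "wy": 0.05, "wz": 0}, {"tx": 0, "ty": 0, "tz": 0, "wx": 0, "wy": 0.05, "wz": 0}, {"tx": 0, "ty": 0, "tz": -2.0, "wx": 0, "wy": 0, "wz": 0}, {"tx": 0, "ty": 0, "tz": -2.5, "wx": 0, "wy": 0, "wz": 0}, {"tx": 0, "ty": 0, "tz": -2.0, "wx": 0, "wy": 0, "wz": 0}, {"tx": 0, "ty": 0, "tz": -2.0, "wx": 0, "wy": 0, "wz": 0}, {"tx": 0, "ty": 0, "tz": -1.0, "wx": 0, "wy": 0, "wz": 0}, {"tx": 0, "ty": 0, "tz": 0, "wx": 0, "wy": 0, "wz": 0}])

```text
time_s: 17.53
ee_pos: [514.3, 296.4, 401.3]
ee_rot: [179.9, 0.2, -178.8]
force: [0.3, -0.3, -1.4]
gripper_width: 16.4
gripper_force: 35.0
```

```bash
python3 - <<'E'
from h import *
t=grab('top');s=grab('scene');st=env.state(); print(st['qpos'].round(1),st['gripper_width'],st['force'])
delta([552.5,-13,395],Ro.from_euler('xyz',[180,0,181.2],degrees=True))
p=st['ee_pos']; q=proj(s,[p,p-[0,0,144.6],p-[0,0,84.6]]);print(q)
x,y=q[1].astype(int)-[75,110]; x=max(x,0);y=max(y,0);print(x,y); a=cv2.resize(s['color'][y:y+150,x:x+150],(600,600),interpolation=2)
cv2.imwrite('pics/s5.png',a[:,:,::-1])
E
```

```text
[ 28.8  17.3  65.3  -0.   97.5 -62.4] 15.746949250280029 [-0.12219583  0.61092931 -2.07122379]
pos [513.5 296.  398.3] [-1.7997e+02 -6.0000e-02 -1.7876e+02] shift cm [ -3.23 -30.97   0.35] turn [-0.001 -0.001  0.001] toolz [-0.001 -0.001 -1.   ]
[[364.37104146  28.49459944]
 [362.79771776  87.72411754]
 [363.45621492  63.92439442]]
287 0
```

View pics/s5.png

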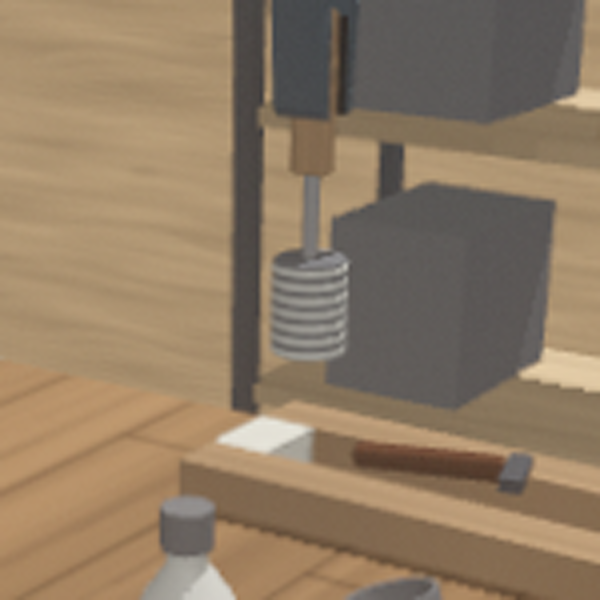

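The brush hangs straight, bristle end at scene pixel (364,88), under the TCP. Next: the mouth centre from the top view.

Emit:
move_arm(plan=[{"tx": -0.3, "ty": -1.5, "tz": 0, "wx": 0, "wy": 0, "wz": 0}, {"tx": -0.3, "ty": -2.5, "tz": 0, "wx": 0, "wy": 0, "wz": 0}, {"tx": -0.3, "ty": -3.0, "tz": 0, "wx": 0, "wy": 0, "wz": 0}, {"tx": -0.3, "ty": -3.0, "tz": 0, "wx": 0, "wy": 0, "wz": 0}, {"tx": -0.3, "ty": -3.0, "tz": 0, "wx": 0, "wy": 0, "wz": 0}, {"tx": -0.3, "ty": -3.0, "tz": 0, "wx": 0, "wy": 0, "wz": 0}, {"tx": -0.3, "ty": -3.0, "tz": 0, "wx": 0, "wy": 0, "wz": 0}, {"tx": -0.3, "ty": -3.0, "tz": 0, "wx": 0, "wy": 0, "wz": 0}, {"tx": -0.3, "ty": -3.0, "tz": 0, "wx": 0, "wy": 0, "wz": 0}, {"tx": -0.5, "ty": -3.0, "tz": 0, "wx": 0, "wy": 0, "wz": 0}, {"tx": 0, "ty": -2.0, "tz": 0, "wx": 0, "wy": 0, "wz": 0}, {"tx": 0, "ty": -1.0, "tz": 0, "wx": 0, "wy": 0, "wz": 0}])

```text
time_s: 18.63
ee_pos: [551.5, -16.5, 397.7]
ee_rot: [-179.9, -0.2, -178.9]
force: [0.0, 0.2, -1.3]
gripper_width: 15.5
gripper_force: 35.0
```

```bash
python3 - <<'E'
from h import *
t=load('top');s=grab('scene'); w=grab('wrist')
def circ(f,name,c0=(552,-13)):
    # trace bright rim radially: sample rays on plane z=133, radius 24..42
    g=cv2.cvtColor(f['color'],cv2.COLOR_RGB2GRAY).astype(np.float32)
    rs=np.arange(22,44,.5); pts=[]
    for a in np.radians(np.arange(0,360,6)):
        P=np.c_[c0[0]+rs*np.cos(a),c0[1]+rs*np.sin(a),np.full(len(rs),133)]
        q=proj(f,P).astype(np.float32); v=cv2.remap(g,q[:,0].reshape(1,-1),q[:,1].reshape(1,-1),1)[0]
        if v.max()>150: i=v.argmax(); pts.append([rs[i],*P[i,:2]])
    pts=np.array(pts); A=np.c_[2*pts[:,1:],np.ones(len(pts))]; ok=np.ones(len(pts),bool)
    for _ in range(4):
        x=np.linalg.lstsq(A[ok],(pts[ok,1:]**2).sum(1),rcond=None)[0]; r=np.sqrt(x[2]+x[0]**2+x[1]**2)
        e=abs(np.hypot(*(pts[:,1:]-x[:2]).T)-r); ok=e<max(2,2*np.median(e))
    print(name,x[:2],r,ok.sum(),len(ok))
circ(t,'top');circ(s,'scene')
delta([552.5,-13,395]); p=env.state()['ee_pos']
a=cv2.resize(s['color'][60:280,230:400],(464,600)); print(proj(s,[p-[0,0,144.6]]),proj(s,[[552,-13,133]]))
cv2.imwrite('pics/s6.png',a[:,:,::-1])
E
```

```text
top [553.00914811 -12.89718772] 31.95462918674669 39 43
scene [554.80366812 -15.85951577] 32.118558671373066 55 59
pos [551.7 -14.8 398.2] [ 1.7999e+02 -1.3000e-01 -1.7892e+02] shift cm [-0.09  0.18  0.32] turn 0 toolz [-0.002  0.    -1.   ]
[[295.99916315 130.87537492]] [[299.24358601 184.07325104]]
```

View pics/s6.png

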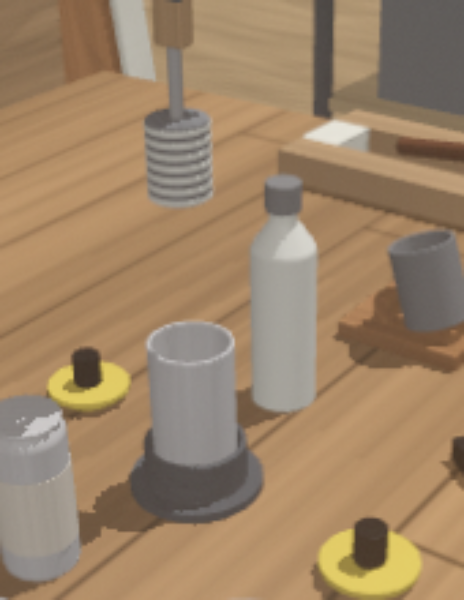

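Emit:
move_arm(plan=[{"tx": -0.2, "ty": 0.1, "tz": 1.5, "wx": 0, "wy": 0, "wz": 0}, {"tx": 0, "ty": 0, "tz": 2.5, "wx": 0, "wy": 0, "wz": 0}, {"tx": 0, "ty": 0, "tz": 2.5, "wx": 0, "wy": 0, "wz": 0}, {"tx": 0, "ty": 0, "tz": 2.0, "wx": 0, "wy": 0, "wz": 0}, {"tx": 0, "ty": 0, "tz": 1.5, "wx": 0, "wy": 0, "wz": 0}, {"tx": 0, "ty": 0, "tz": 0.5, "wx": 0, "wy": 0, "wz": 0}, {"tx": 0, "ty": 0, "tz": 0, "wx": 0, "wy": 0, "wz": 0}, {"tx": 0, "ty": 0, "tz": 0, "wx": 0, "wy": 0, "wz": 0}, {"tx": 0, "ty": 0, "tz": 1.0, "wx": 0, "wy": 0, "wz": 0}, {"tx": 0, "ty": 0, "tz": 1.0, "wx": 0, "wy": 0, "wz": 0}, {"tx": 0, "ty": 0, "tz": 1.0, "wx": 0, "wy": 0, "wz": 0}, {"tx": 0, "ty": 0, "tz": 0, "wx": 0, "wy": 0, "wz": 0}])

```text
time_s: 19.73
ee_pos: [552.8, -12.0, 261.7]
ee_rot: [180.0, -0.3, -178.8]
force: [-0.5, -1.4, -1.4]
gripper_width: 15.9
gripper_force: 35.0
```

```bash
python3 - <<'E'
from h import *
delta([553.3,-13.7,165]); print(env.state()['force'],env.state()['torque'])
E
```

```text
pos [552.8 -12.  261.7] [ 179.97   -0.27 -178.76] shift cm [-0.09 -0.17  9.66] turn 0 toolz [-0.005  0.    -1.   ]
[-0.54897928 -1.41480982 -1.37149682] [0.04105276 0.01867381 0.08217199]
```

Emit:
move_arm(plan=[{"tx": 0, "ty": 0, "tz": 1.5, "wx": 0, "wy": 0, "wz": 0}, {"tx": 0, "ty": 0, "tz": 1.5, "wx": 0, "wy": 0, "wz": 0}, {"tx": 0, "ty": 0, "tz": 1.5, "wx": 0, "wy": 0, "wz": 0}, {"tx": 0, "ty": 0, "tz": 1.5, "wx": 0, "wy": 0, "wz": 0}, {"tx": 0, "ty": 0, "tz": 1.5, "wx": 0, "wy": 0, "wz": 0}, {"tx": 0, "ty": 0, "tz": 1.0, "wx": 0, "wy": 0, "wz": 0}, {"tx": 0, "ty": 0, "tz": 0.5, "wx": 0, "wy": 0, "wz": 0}, {"tx": 0, "ty": 0, "tz": 0.5, "wx": 0, "wy": 0, "wz": 0}, {"tx": 0, "ty": 0, "tz": 0, "wx": 0, "wy": 0, "wz": 0}, {"tx": 0, "ty": 0, "tz": 0, "wx": 0, "wy": 0, "wz": 0}])

```text
time_s: 20.57
ee_pos: [554.5, -12.1, 169.7]
ee_rot: [180.0, 0.0, -178.8]
force: [0.4, -0.2, -1.3]
gripper_width: 15.5
gripper_force: 35.0
```

Emit:
move_arm(plan=[{"tx": 0, "ty": 0, "tz": 0.3, "wx": 0, "wy": 0, "wz": 0}, {"tx": 0, "ty": 0, "tz": 0.2, "wx": 0, "wy": 0, "wz": 0}, {"tx": 0, "ty": 0, "tz": 0, "wx": 0, "wy": 0, "wz": 0}, {"tx": 0, "ty": 0, "tz": 0, "wx": 0, "wy": 0, "wz": 0}, {"tx": 0, "ty": 0, "tz": 0, "wx": 0, "wy": 0, "wz": 0}])

```text
time_s: 20.98
ee_pos: [554.3, -12.1, 164.5]
ee_rot: [180.0, 0.0, -178.8]
force: [0.3, 0.3, -1.9]
gripper_width: 16.1
gripper_force: 35.0
```

Emit:
move_arm(plan=[{"tx": 0, "ty": 0, "tz": -0.5, "wx": 0, "wy": 0, "wz": 0}, {"tx": 0, "ty": 0, "tz": -1.0, "wx": 0, "wy": 0, "wz": 0}, {"tx": 0, "ty": 0, "tz": -1.5, "wx": 0, "wy": 0, "wz": 0}, {"tx": 0, "ty": 0, "tz": -1.5, "wx": 0, "wy": 0, "wz": 0}, {"tx": 0, "ty": 0, "tz": -1.5, "wx": 0, "wy": 0, "wz": 0}, {"tx": 0, "ty": 0, "tz": -1.5, "wx": 0, "wy": 0, "wz": 0}, {"tx": 0, "ty": 0, "tz": -1.0, "wx": 0, "wy": 0, "wz": 0}, {"tx": 0, "ty": 0, "tz": 0, "wx": 0, "wy": 0, "wz": 0}, {"tx": 0, "ty": 0, "tz": 0, "wx": 0, "wy": 0, "wz": 0}, {"tx": 0, "ty": 0, "tz": 0, "wx": 0, "wy": 0, "wz": 0}])

```text
time_s: 21.82
ee_pos: [553.7, -12.1, 248.6]
ee_rot: [180.0, -0.1, -178.8]
force: [0.0, 0.6, -1.5]
gripper_width: 16.3
gripper_force: 35.0
```

```bash
python3 - <<'E'
from h import *
s=grab('scene');delta([553.3,-13.7,165])
a=cv2.resize(s['color'][100:270,230:350],(424,600)); cv2.imwrite('pics/s7.png',a[:,:,::-1])
E
```

```text
pos [553.6 -12.1 248.3] [ 1.7999e+02 -1.2000e-01 -1.7876e+02] shift cm [ 0.01 -0.16  8.33] turn 0 toolz [-0.002  0.    -1.   ]
```

View pics/s7.png

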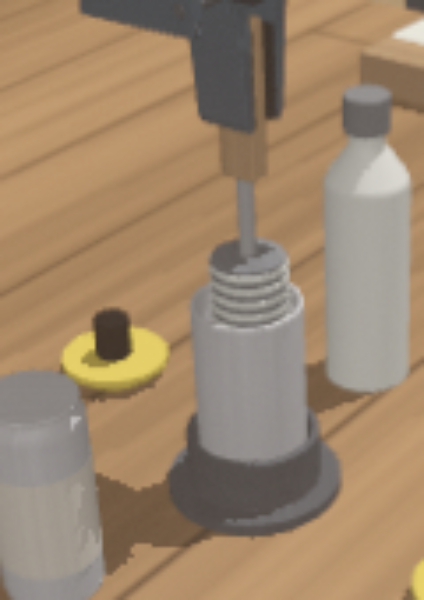

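The bristles show above the mouth, at crop (249,257), and the cup is upright. Checking the bristle height numerically.

```bash
python3 - <<'E'
from h import *
s=load('scene')
for z in (155,160,164,170): print(z,proj(s,[[553.5,-12.5,z]]))
E
```

```text
155 [[299.51684991 174.94464522]]
160 [[299.41721354 172.81463835]]
164 [[299.33718141 171.1021091 ]]
170 [[299.21659367 168.51903668]]
```

Emit:
move_arm(plan=[{"tx": 0, "ty": 0, "tz": 0.5, "wx": 0, "wy": 0, "wz": 0}, {"tx": 0, "ty": 0, "tz": 1.5, "wx": 0, "wy": 0, "wz": 0}, {"tx": 0, "ty": 0, "tz": 1.5, "wx": 0, "wy": 0, "wz": 0}, {"tx": 0, "ty": 0, "tz": 1.5, "wx": 0, "wy": 0, "wz": 0}, {"tx": 0, "ty": 0, "tz": 1.5, "wx": 0, "wy": 0, "wz": 0}, {"tx": 0, "ty": 0, "tz": 1.0, "wx": 0, "wy": 0, "wz": 0}, {"tx": 0, "ty": 0, "tz": 0.7, "wx": 0, "wy": 0, "wz": 0}, {"tx": 0, "ty": 0, "tz": 0.4, "wx": 0, "wy": 0, "wz": 0}, {"tx": 0, "ty": 0, "tz": 0, "wx": 0, "wy": 0, "wz": 0}, {"tx": 0, "ty": 0, "tz": 0, "wx": 0, "wy": 0, "wz": 0}, {"tx": 0, "ty": 0, "tz": 0, "wx": 0, "wy": 0, "wz": 0}])

```text
time_s: 22.78
ee_pos: [554.8, -12.2, 164.1]
ee_rot: [-180.0, 0.1, -178.8]
force: [0.1, 0.5, -1.3]
gripper_width: 16.0
gripper_force: 35.0
```

Emit:
move_arm(plan=[{"tx": 0, "ty": 0, "tz": -0.6, "wx": 0, "wy": 0, "wz": 0}, {"tx": 0, "ty": 0, "tz": -1.0, "wx": 0, "wy": 0, "wz": 0}, {"tx": 0, "ty": 0, "tz": -1.5, "wx": 0, "wy": 0, "wz": 0}, {"tx": 0, "ty": 0, "tz": -1.5, "wx": 0, "wy": 0, "wz": 0}, {"tx": 0, "ty": 0, "tz": -1.5, "wx": 0, "wy": 0, "wz": 0}, {"tx": 0, "ty": 0, "tz": -1.5, "wx": 0, "wy": 0, "wz": 0}, {"tx": 0, "ty": 0, "tz": -1.0, "wx": 0, "wy": 0, "wz": 0}, {"tx": 0, "ty": 0, "tz": 0, "wx": 0, "wy": 0, "wz": 0}, {"tx": 0, "ty": 0, "tz": 0, "wx": 0, "wy": 0, "wz": 0}, {"tx": 0, "ty": 0, "tz": 0, "wx": 0, "wy": 0, "wz": 0}])

```text
time_s: 23.62
ee_pos: [553.7, -12.1, 248.7]
ee_rot: [180.0, -0.1, -178.8]
force: [0.7, 0.5, -1.8]
gripper_width: 16.3
gripper_force: 35.0
```

Emit:
move_arm(plan=[{"tx": 0, "ty": 0, "tz": 0.5, "wx": 0, "wy": 0, "wz": 0}, {"tx": 0, "ty": 0, "tz": 1.5, "wx": 0, "wy": 0, "wz": 0}, {"tx": 0, "ty": 0, "tz": 1.5, "wx": 0, "wy": 0, "wz": 0}, {"tx": 0, "ty": 0, "tz": 1.5, "wx": 0, "wy": 0, "wz": 0}, {"tx": 0, "ty": 0, "tz": 1.5, "wx": 0, "wy": 0, "wz": 0}, {"tx": 0, "ty": 0, "tz": 1.0, "wx": 0, "wy": 0, "wz": 0}, {"tx": 0, "ty": 0, "tz": 0.7, "wx": 0, "wy": 0, "wz": 0}, {"tx": 0, "ty": 0, "tz": 0.4, "wx": 0, "wy": 0, "wz": 0}, {"tx": 0, "ty": 0, "tz": 0, "wx": 0, "wy": 0, "wz": 0}, {"tx": 0, "ty": 0, "tz": 0, "wx": 0, "wy": 0, "wz": 0}, {"tx": 0, "ty": 0, "tz": 0, "wx": 0, "wy": 0, "wz": 0}])

```text
time_s: 24.53
ee_pos: [554.7, -12.1, 164.0]
ee_rot: [-180.0, 0.1, -178.8]
force: [-0.3, -0.6, -0.3]
gripper_width: 15.6
gripper_force: 35.0
```

Emit:
move_arm(plan=[{"tx": 0, "ty": 0, "tz": -0.6, "wx": 0, "wy": 0, "wz": 0}, {"tx": 0, "ty": 0, "tz": -1.0, "wx": 0, "wy": 0, "wz": 0}, {"tx": 0, "ty": 0, "tz": -1.5, "wx": 0, "wy": 0, "wz": 0}, {"tx": 0, "ty": 0, "tz": -1.5, "wx": 0, "wy": 0, "wz": 0}, {"tx": 0, "ty": 0, "tz": -1.5, "wx": 0, "wy": 0, "wz": 0}, {"tx": 0, "ty": 0, "tz": -1.5, "wx": 0, "wy": 0, "wz": 0}, {"tx": 0, "ty": 0, "tz": -1.0, "wx": 0, "wy": 0, "wz": 0}, {"tx": 0, "ty": 0, "tz": 0, "wx": 0, "wy": 0, "wz": 0}, {"tx": 0, "ty": 0, "tz": 0, "wx": 0, "wy": 0, "wz": 0}, {"tx": 0, "ty": 0, "tz": 0, "wx": 0, "wy": 0, "wz": 0}])

```text
time_s: 25.37
ee_pos: [553.7, -12.1, 248.7]
ee_rot: [180.0, -0.1, -178.8]
force: [0.2, 0.0, -2.2]
gripper_width: 15.7
gripper_force: 35.0
```

Emit:
move_arm(plan=[{"tx": 0, "ty": 0, "tz": -1.0, "wx": 0, "wy": 0, "wz": 0}, {"tx": 0, "ty": 0, "tz": -2.0, "wx": 0, "wy": 0, "wz": 0}, {"tx": 0, "ty": 0, "tz": -2.5, "wx": 0, "wy": 0, "wz": 0}, {"tx": 0, "ty": 0, "tz": -2.5, "wx": 0, "wy": 0, "wz": 0}, {"tx": 0, "ty": 0, "tz": -2.5, "wx": 0, "wy": 0, "wz": 0}, {"tx": 0, "ty": 0, "tz": -2.5, "wx": 0, "wy": 0, "wz": 0}, {"tx": 0, "ty": 0, "tz": -1.5, "wx": 0, "wy": 0, "wz": 0}, {"tx": 0, "ty": 0, "tz": 0, "wx": 0, "wy": 0, "wz": 0}])

```text
time_s: 26.03
ee_pos: [555.3, -12.2, 398.0]
ee_rot: [-180.0, 0.4, -178.8]
force: [0.0, 0.6, -1.3]
gripper_width: 15.7
gripper_force: 35.0
```

Emit:
move_arm(plan=[{"tx": 0.4, "ty": 1.5, "tz": 0, "wx": 0, "wy": 0, "wz": 0}, {"tx": 0.4, "ty": 2.5, "tz": 0, "wx": 0, "wy": 0, "wz": 0}, {"tx": 0.4, "ty": 3.0, "tz": 0, "wx": 0, "wy": 0, "wz": 0}, {"tx": 0.4, "ty": 3.0, "tz": 0, "wx": 0, "wy": 0, "wz": 0}, {"tx": 0.4, "ty": 3.0, "tz": 0, "wx": 0, "wy": 0, "wz": 0}, {"tx": 0.4, "ty": 3.0, "tz": 0, "wx": 0, "wy": 0, "wz": 0}, {"tx": 0.4, "ty": 3.0, "tz": 0, "wx": 0, "wy": 0, "wz": 0}, {"tx": 0.4, "ty": 3.0, "tz": 0, "wx": 0, "wy": 0, "wz": 0}, {"tx": 0.4, "ty": 3.0, "tz": 0, "wx": 0, "wy": 0, "wz": 0}, {"tx": 0.4, "ty": 3.0, "tz": 0, "wx": 0, "wy": 0, "wz": 0}, {"tx": 0, "ty": 1.9, "tz": 0, "wx": 0, "wy": 0, "wz": 0}, {"tx": 0, "ty": 0.9, "tz": 0, "wx": 0, "wy": 0, "wz": 0}])

```text
time_s: 27.03
ee_pos: [506.6, 297.3, 392.3]
ee_rot: [-180.0, -0.2, -178.6]
force: [-0.1, -0.2, -2.1]
gripper_width: 15.9
gripper_force: 35.0
```

Emit:
move_arm(plan=[{"tx": 0, "ty": 0, "tz": 1.5, "wx": 0, "wy": 0, "wz": 0}, {"tx": 0, "ty": 0, "tz": 2.0, "wx": 0, "wy": 0, "wz": 0}, {"tx": 0, "ty": 0, "tz": 2.0, "wx": 0, "wy": 0, "wz": 0}, {"tx": 0, "ty": 0, "tz": 1.5, "wx": 0, "wy": 0, "wz": 0}, {"tx": 0, "ty": 0, "tz": 0, "wx": 0, "wy": -0.05, "wz": 0}, {"tx": 0, "ty": 0, "tz": 0, "wx": 0, "wy": -0.05, "wz": 0}, {"tx": 0, "ty": 0, "tz": 0, "wx": 0, "wy": -0.05, "wz": 0}, {"tx": 0, "ty": 0, "tz": 0, "wx": 0, "wy": -0.05, "wz": 0}, {"tx": 0, "ty": 0, "tz": 0, "wx": 0, "wy": -0.05, "wz": 0}, {"tx": 0, "ty": 0, "tz": 0, "wx": 0, "wy": -0.05, "wz": 0}, {"tx": 0, "ty": 0, "tz": 0, "wx": 0, "wy": 0, "wz": 0}, {"tx": 0, "ty": 0, "tz": 0, "wx": 0, "wy": 0, "wz": 0}])

```text
time_s: 28.03
ee_pos: [506.7, 294.1, 323.6]
ee_rot: [-179.9, 17.1, -178.7]
force: [0.8, -0.6, -0.2]
gripper_width: 16.0
gripper_force: 35.0
```

```bash
python3 - <<'E'
from h import *
delta(np.array([554.8,296.8,170.5])+3*np.array([.955,0,.296]),Ro.from_euler('xyz',[180,17.18,-178.8],degrees=True))
E
```

```text
pos [506.7 294.1 323.6] [-179.93   17.06 -178.73] shift cm [-0.41  0.17 16.05] turn [-0.001 -0.002  0.001] toolz [ 0.293  0.005 -0.956]
```

Emit:
move_arm(plan=[{"tx": -0.2, "ty": 0.1, "tz": 1.0, "wx": 0, "wy": 0, "wz": 0}, {"tx": -0.2, "ty": 0.1, "tz": 1.5, "wx": 0, "wy": 0, "wz": 0}, {"tx": 0, "ty": 0, "tz": 1.5, "wx": 0, "wy": 0, "wz": 0}, {"tx": 0, "ty": 0, "tz": 1.5, "wx": 0, "wy": 0, "wz": 0}, {"tx": 0, "ty": 0, "tz": 1.0, "wx": 0, "wy": 0, "wz": 0}, {"tx": 0, "ty": 0, "tz": 0, "wx": 0, "wy": 0, "wz": 0}, {"tx": 0, "ty": 0, "tz": 0, "wx": 0, "wy": 0, "wz": 0}, {"tx": 0, "ty": 0, "tz": 0, "wx": 0, "wy": 0, "wz": 0}, {"tx": 0, "ty": 0, "tz": 0, "wx": 0, "wy": 0, "wz": 0}])

```text
time_s: 28.78
ee_pos: [531.0, 297.7, 264.5]
ee_rot: [179.9, 17.3, -178.8]
force: [-0.1, 0.2, -2.4]
gripper_width: 16.0
gripper_force: 35.0
```

```bash
python3 - <<'E'
from h import *
delta(np.array([554.8,296.8,170.5])+3*np.array([.955,0,.296]),Ro.from_euler('xyz',[180,17.18,-178.8],degrees=True))
s=grab('scene'); w=grab('wrist')
a=cv2.resize(s['color'][60:210,310:430],(480,600),interpolation=2); b=cv2.resize(w['color'][90:240,250:330+10],(300,500))
cv2.imwrite('pics/s8.png',np.hstack([a,np.vstack([b,np.zeros((100,300,3),np.uint8)])])[:,:,::-1])
E
```

```text
pos [531.  297.7 264.5] [ 179.93   17.28 -178.78] shift cm [ 0.22 -0.16  9.68] turn [0.001 0.002 0.   ] toolz [ 0.297  0.008 -0.955]
```

View pics/s8.png

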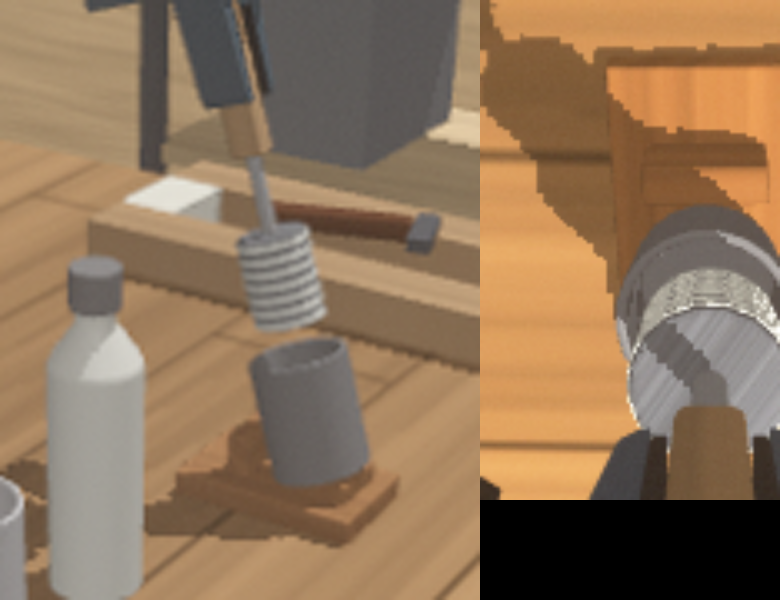

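The bristles line up with the tube mouth in both views: scene crop (282,320) over the mouth at (300,355). Sliding in along the axis.

Emit:
move_arm(plan=[{"tx": 0.1, "ty": -0.1, "tz": 0.7, "wx": 0, "wy": 0, "wz": 0}, {"tx": 0, "ty": 0, "tz": 0.8, "wx": 0, "wy": 0, "wz": 0}, {"tx": 0, "ty": 0, "tz": 0.8, "wx": 0, "wy": 0, "wz": 0}, {"tx": 0, "ty": 0, "tz": 0.8, "wx": 0, "wy": 0, "wz": 0}, {"tx": 0, "ty": 0, "tz": 0.8, "wx": 0, "wy": 0, "wz": 0}, {"tx": 0, "ty": 0, "tz": 0.8, "wx": 0, "wy": 0, "wz": 0}, {"tx": 0, "ty": 0, "tz": 0, "wx": 0, "wy": 0, "wz": 0}, {"tx": 0, "ty": 0, "tz": 0, "wx": 0, "wy": 0, "wz": 0}, {"tx": 0, "ty": 0, "tz": 0, "wx": 0, "wy": 0, "wz": 0}])

```text
time_s: 29.63
ee_pos: [543.7, 296.9, 218.4]
ee_rot: [180.0, 17.2, -178.8]
force: [0.3, -0.5, -1.4]
gripper_width: 15.9
gripper_force: 35.0
```

```bash
python3 - <<'E'
from h import *
delta(np.array([554.8,296.8,170.5]),Ro.from_euler('xyz',[180,17.18,-178.8],degrees=True));print(env.state()['force'],env.state()['torque'])
E
```

```text
pos [543.7 296.9 218.4] [ 179.98   17.21 -178.76] shift cm [ 0.36 -0.03  4.9 ] turn [0.001 0.001 0.001] toolz [ 0.296  0.007 -0.955]
[ 0.32354373 -0.48935666 -1.41015703] [0.08686128 0.26308057 0.0342733 ]
```

Emit:
move_arm(plan=[{"tx": 0, "ty": 0, "tz": 0.8, "wx": 0, "wy": 0, "wz": 0}, {"tx": 0, "ty": 0, "tz": 0.8, "wx": 0, "wy": 0, "wz": 0}, {"tx": 0, "ty": 0, "tz": 0.8, "wx": 0, "wy": 0, "wz": 0}, {"tx": 0, "ty": 0, "tz": 0.8, "wx": 0, "wy": 0, "wz": 0}, {"tx": 0.1, "ty": 0, "tz": 0.7, "wx": 0, "wy": 0, "wz": 0}, {"tx": 0.1, "ty": 0, "tz": 0.5, "wx": 0, "wy": 0, "wz": 0}, {"tx": 0.1, "ty": 0, "tz": 0.3, "wx": 0, "wy": 0, "wz": 0}, {"tx": 0, "ty": 0, "tz": 0, "wx": 0, "wy": 0, "wz": 0}, {"tx": 0, "ty": 0, "tz": 0, "wx": 0, "wy": 0, "wz": 0}, {"tx": 0, "ty": 0, "tz": 0, "wx": 0, "wy": 0, "wz": 0}])

```text
time_s: 30.47
ee_pos: [554.4, 297.0, 172.7]
ee_rot: [180.0, 17.2, -178.8]
force: [-0.9, -0.2, -1.4]
gripper_width: 15.7
gripper_force: 35.0
```

```bash
python3 - <<'E'
from h import *
delta(np.array([554.8,296.8,170.5]),Ro.from_euler('xyz',[180,17.18,-178.8],degrees=True));print(env.state()['force'],env.state()['torque'])
E
```

```text
pos [554.4 297.  172.7] [ 179.98   17.2  -178.77] shift cm [ 0.03 -0.02  0.22] turn [0.001 0.    0.001] toolz [ 0.296  0.007 -0.955]
[-0.92350917 -0.23561342 -1.37158056] [0.04788171 0.34602826 0.04142077]
```

Emit:
move_arm(plan=[{"tx": 0, "ty": 0, "tz": 0.1, "wx": 0, "wy": 0, "wz": 0}, {"tx": 0, "ty": 0, "tz": 0.1, "wx": 0, "wy": 0, "wz": 0}, {"tx": 0, "ty": 0, "tz": 0.1, "wx": 0, "wy": 0, "wz": 0}, {"tx": 0, "ty": 0, "tz": 0, "wx": 0, "wy": 0, "wz": 0}, {"tx": 0, "ty": 0, "tz": 0, "wx": 0, "wy": 0, "wz": 0}, {"tx": 0, "ty": 0, "tz": 0, "wx": 0, "wy": 0, "wz": 0}])

```text
time_s: 30.97
ee_pos: [555.2, 297.1, 170.6]
ee_rot: [180.0, 17.2, -178.8]
force: [-3.1, -1.6, 5.6]
gripper_width: 15.6
gripper_force: 35.0
```

Floor contact shows in the force reading (5.6 N up). Releasing.

Emit:
move_arm(plan=[{"tx": 0, "ty": 0, "tz": 0, "wx": 0, "wy": 0, "wz": 0}, {"tx": 0, "ty": 0, "tz": 0, "wx": 0, "wy": 0, "wz": 0}, {"tx": 0, "ty": 0, "tz": 0, "wx": 0, "wy": 0, "wz": 0}, {"tx": 0, "ty": 0, "tz": 0, "wx": 0, "wy": 0, "wz": 0}, {"tx": 0, "ty": 0, "tz": 0, "wx": 0, "wy": 0, "wz": 0}, {"tx": 0, "ty": 0, "tz": 0, "wx": 0, "wy": 0, "wz": 0}, {"tx": 0, "ty": 0, "tz": 0, "wx": 0, "wy": 0, "wz": 0}, {"tx": 0, "ty": 0, "tz": 0, "wx": 0, "wy": 0, "wz": 0}, {"tx": 0, "ty": 0, "tz": 0, "wx": 0, "wy": 0, "wz": 0}, {"tx": 0, "ty": 0, "tz": 0, "wx": 0, "wy": 0, "wz": 0}, {"tx": 0, "ty": 0, "tz": 0, "wx": 0, "wy": 0, "wz": 0}, {"tx": 0, "ty": 0, "tz": 0, "wx": 0, "wy": 0, "wz": 0}], gripper=9.0)

```text
time_s: 31.97
ee_pos: [555.3, 297.0, 169.5]
ee_rot: [180.0, 17.2, -178.8]
force: [0.0, 0.3, -0.2]
gripper_width: 89.5
gripper_force: 0.0
```

Emit:
move_arm(plan=[{"tx": 0, "ty": 0, "tz": -1.0, "wx": 0, "wy": 0, "wz": 0}, {"tx": 0, "ty": 0, "tz": -2.0, "wx": 0, "wy": 0, "wz": 0}, {"tx": 0, "ty": 0, "tz": -2.0, "wx": 0, "wy": 0, "wz": 0}, {"tx": 0, "ty": 0, "tz": -2.0, "wx": 0, "wy": 0, "wz": 0}, {"tx": 0, "ty": 0, "tz": -2.0, "wx": 0, "wy": 0, "wz": 0}, {"tx": 0, "ty": 0, "tz": -2.0, "wx": 0, "wy": 0, "wz": 0}, {"tx": 0, "ty": 0, "tz": -2.0, "wx": 0, "wy": 0, "wz": 0}, {"tx": 0, "ty": 0, "tz": -2.0, "wx": 0, "wy": 0, "wz": 0}, {"tx": 0, "ty": 0, "tz": -1.0, "wx": 0, "wy": 0, "wz": 0}, {"tx": 0, "ty": 0, "tz": 0, "wx": 0, "wy": 0, "wz": 0}, {"tx": 0, "ty": 0, "tz": 0, "wx": 0, "wy": 0, "wz": 0}, {"tx": 0, "ty": 0, "tz": 0, "wx": 0, "wy": 0, "wz": 0}])

```text
time_s: 32.97
ee_pos: [507.7, 295.6, 321.0]
ee_rot: [-179.9, 17.1, -178.7]
force: [0.1, -0.8, -0.2]
gripper_width: 89.8
gripper_force: 0.0
```

```bash
python3 - <<'E'
from h import *
s=grab('scene'); print(env.state()['ee_pos'],env.state()['force'])
cv2.imwrite('pics/s9.png',s['color'][:,:,::-1])
E
```

```text
[507.71008589 295.56878307 320.71224382] [-0.36403307 -0.20249537  0.13496908]
```

View pics/s9.png

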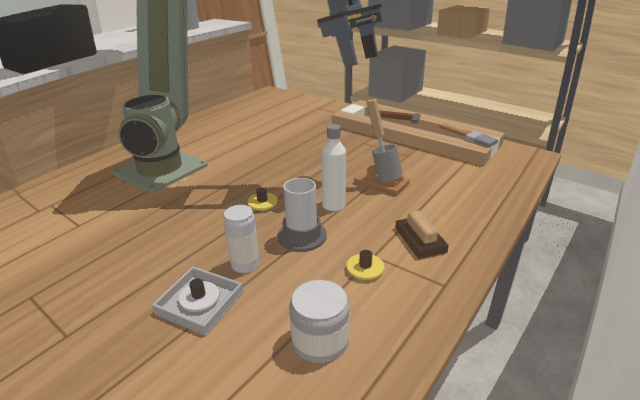

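The lid is in the tray (198,292), the brush in its holder (380,130), and the cup upright in its collar (300,215). The bystanders have not moved and the gripper is clear, so I'm handing in.

```bash
python3 -c "
from workcell import env
print(env.job_done())"
```

```text
the job is handed in; nothing more can be done
None
```

The job is handed in with no verdict returned: the lid lies knob up in the tray, the cup was scrubbed with three full strokes and stands in its collar, the brush is back in its holder, and nothing else on the bench looks moved.

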